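# Rock a jammed tube free from the dry block

### The arm

A 6-joint arm with a two-finger parallel gripper is mounted at the origin on a cart in front of the work surface, level with it; the furniture and walls round the work are solid. World frame = base frame: x ahead of the robot, y to its left, z up, the work surface at z = 0. Lengths are in mm, angles in rad, forces in N, time in s.
With the tool pointing down it reaches from about 275 to 750 mm from the base axis. Payload 10.2 kg.
Tool frame: the origin (TCP) lies at the very end of the fingers, on their centre line; the grasp point (between the pads) lies 19 mm behind it; z points along the fingers, y is the line along which they close (so a half turn about z gives the same grasp; the last joint's range is limited). The gripper opens to 85 mm and grips with 20 to 120 N. Pads are 22 mm wide; open, the fingers measure 114 mm over their backs; the gripper's body (76 mm by 85 mm) begins 54 mm behind the grasp point. The pads swing forward as they close: fully open they stand 13 mm farther back than shut.
Start: joints at [0.955, 0.313, 1.498, -0, 1.331, -0.223], TCP at [200.971, 485.017, 231.294] pointing down, gripper open.
Joint ranges: [-2.94, 2.94], [-0.97, 2.17], [0.19, 2.56], [-1.23, 4.37], [0.02, 3.11], [-2.88, 2.88]. Speed limits (rad/s): [2.39, 2.39, 3.01, 3.14, 3.14, 3.14].

### API

Orientations are given as a unit quaternion [w, x, y, z].
In Python, from rig import ctrl, optics gives the robot as it stands. The module is installed in compiled form; this text tells all that it offers.
- The arm moves only by the shell command python3 -m handwheel 'ROWS' [FORCE]. ROWS is JSON, a list that holds one entry, the list of rows, each a list of 5 numbers: the gripper command: -1 is fully open, 1 is shut, values between are in proportion, then the shift along the world's x, y, z in units of 50 mm (1.0 is 50 mm), then the turn about the world's z in units of 8 degrees (1.0 is 8 degrees). In form: [[[gripper, tx, ty, tz, twist], ...]]. A call has 1 to 10 rows; each row shifts and turns the commanded pose from where the row before left it; what a row does not reach is not made up. A row lasts 1/10 s, in which the tool goes at most 50 mm and 8.59 degrees, less where a joint would pass 70% of its speed; a pose out of reach is approached as far as the arm can. A call is refused whole if a number of a shift passes 1 or a number of a turn 1, either way. A call with a gripper value outside its range is refused whole. The fingers move at their own pace and stop on an object; FORCE is the grip in N (left out, the last holds). Time passes only in rows, so rows that do not move let the fingers close. It gives the time, the measured TCP pose, the force, the opening and the grip force at its end, in the units of the state.
- ctrl.sense(): the state, without advancing time (a new reading comes with each control period).
- optics.capture(name): name is "scene" or "top" or "wrist"; returns a dict with "img" (400x640x3 uint8, blue, green, red), "K" (3x3 intrinsics, pixels), "R" (3x3) and "t" (3): a world point X has camera coordinates R X + t. Camera axes: x right, y down, z forward; pixel columns grow to the right and rows downward; lengths in mm; the calibration is good to about 2 mm. A picture is of the moment at which its call begins. There is no depth.
- ctrl.finish_job(): hands the job in; it is judged then, once.
The state is a dict: "time_s": time; "joints": joint angles; "dq": joint speeds; "tau": joint torques, N m; "eef_pos": TCP position; "ee_rot": TCP orientation; "force": force on the tool from outside, world axes, zero at the start; "wrist_torque": the same for the moment, N m; "grip_width": opening from 0.0 (shut) to 1.0 (fully open); "grip_force": force on a finger pad.
Only numpy, scipy, OpenCV 4.12 (cv2) and the standard library are available. Lean on these libraries where they do the work, as an engineer would, in place of code of your own. Each camera call takes 0.05 s, during which the arm holds its last target. There are 200 camera calls.

### The job

The blue-capped tube in the grey metal dry block is jammed: a straight pull will not bring it out. Take it by the cap and rock it left and right along the long side of the block, each way as far as it will go, bring it back upright, lift it out, stand it fully down in the empty white stand and let go.

Things in the scene. Friction and masses are not known exactly. Their poses are not given: they have to be found in the camera images.
- tube_mid (a point): Middle (half-way up, on the axis) of the jammed tube: clear 50 ml tube, conical tip, blue screw cap; 118 mm tall, body 29 mm across, about 70 g, z axis along it towards the cap. Cap: 34 mm across, 45 to 59 mm above this point. A steel ring, 41 mm across and 7 mm high, is fixed round the body just below this point. The tubes in the blue rack have no ring and are not wanted
- block: Grey metal dry block fixed to the bench, 86 (x) by 110 (y) by 80 mm high; origin at the centre of its underside, z up. The well is at its centre, opening 45 (x) by 58 mm (y). Two stiff brass shoes under the top plate, on the tube's +y and -y sides, overlap the ring by 5 mm and bar its way up. The tube's tip, in a seat 6 mm above the bench, is the pivot for rocking along the block's y axis
- shoe_left (a joint): How far the shoe on the block's +y side has been pushed outward, 0 (start) to 0.009 m (stop). Rocking the tube to +y by 14 to 16 mm at the cap, to its stop, with 5 to 8 N, pushes it back; it stays there. Both shoes must be back, and the tube upright and central in the well again, to lift it: the ring then has about 3 mm of room each side
- shoe_right (a joint): The same for the shoe on the block's -y side, pushed outward (-y) by rocking the tube to -y: 0 (start) to 0.009 m
- stand: Empty white plastic stand fixed to the bench, 84 by 84 by 62 mm high; origin at the centre of its underside, z up. Square opening of 54 mm in the centre of its top, narrowing to 34 mm from 48 mm above the bench down to a seat for the tip. A tube fully down in it has its tip 6 mm, its middle 65 mm and the centre of its cap 117 mm above the bench, and may lean a little
Not all that is in view belongs to the job. Leave any green or pink look-alike of the part that bears tube_mid alone.

How it is judged:
By the outcome, as a careful person would: the job done as asked, in the order asked, and still so for the second after the job is handed in, with the robot touching nothing.
It also fails if it takes over 45 s, if anything falls off the work surface, if the arm or the gripper's body presses on something with over 40 N, if the wrist force passes 120 N, or if a joint passes its speed limit or range.

## Working session

There is one attempt and no reset: what is moved stays moved. The work goes in short steps, Python scripts to look and compute and a shell command to move; the robot and the scene stay as the last step left them, time stands still between calls to the robot, and variables do not carry over. Pictures are saved under pics/ and viewed, at most 10 in all, crops included, and the job is handed in when it is done.

```bash
mkdir -p pics
cat > h.py <<'E'
import numpy as np,cv2
from rig import ctrl,optics
def cap(n,save=None):
    c=optics.capture(n)
    for k in("K","R","t"): c[k]=np.array(c[k],float)
    if save: cv2.imwrite('pics/'+save,c["img"])
    return c
def plane(c,u,v,z):
    d=c["R"].T@np.linalg.inv(c["K"])@np.array([u,v,1.]); o=-c["R"].T@c["t"]
    return o+d*(z-o[2])/d[2]
def proj(c,X):
    p=c["K"]@(c["R"]@np.array(X,float)+c["t"]); return p[:2]/p[2]
E
python3 - <<'E'
from h import *
a=cap("scene","s1.png");b=cap("top","t1.png")
for c in(a,b): print((-c["R"].T@c["t"]).round(),c["R"].round(2).tolist(),c["K"][0,0])
s=ctrl.sense();print(s)
E
```

```text
[ -41. -329.  792.] [[0.56, -0.83, 0.0], [-0.61, -0.41, -0.68], [0.57, 0.38, -0.73]] 496.3541241577669
[444.  66. 906.] [[0.01, -1.0, -0.0], [-0.99, -0.01, -0.12], [0.12, 0.0, -0.99]] 396.755621830454
{'time_s': 0.1, 'joints': array([ 9.54619763e-01,  3.13403738e-01,  1.49834094e+00,  1.63880778e-05,
        1.33097897e+00, -2.23407993e-01]), 'dq': array([-0.00014729, -0.00267051, -0.00294859,  0.00218562,  0.00029201,
       -0.00084232]), 'tau': array([ 1.76561320e-03, -4.12899506e+01, -2.60139978e+01, -1.99927504e-04,
        3.07865143e-03,  3.58680006e-05]), 'eef_pos': array([200.82588597, 484.83753366, 230.79492985]), 'ee_rot': array([-2.37748878e-04,  1.95126281e-01,  9.80777964e-01, -5.13156442e-04]), 'force': array([ 0.43702273, -0.28961443, -0.43344092]), 'wrist_torque': array([-0.04054135, -0.0270452 , -0.03551478]), 'grip_force': 0.0, 'grip_width': 0.9976093605918602}
```

View pics/s1.png

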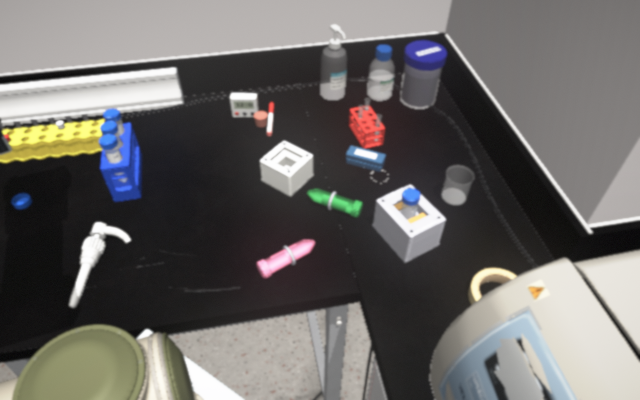

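View pics/t1.png

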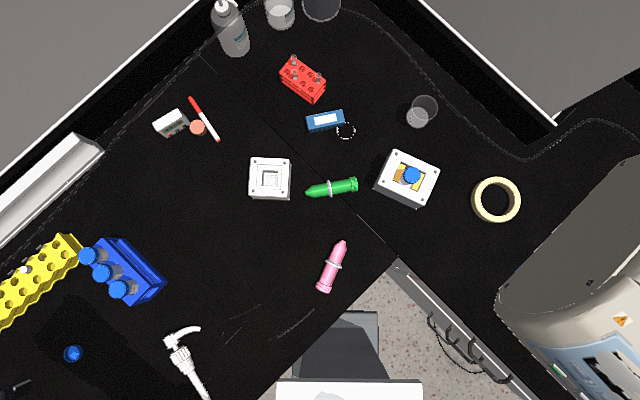

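Scene view: block at (408,222) with the blue cap at (411,196), stand at (287,167). In the top view, block at (406,178), cap at (411,175) and stand at (270,179). Now I'll measure them.

Run:
```python
from h import *
b=cap("top");a=cap("scene")
def blob(c,box,f):
    x0,y0,x1,y1=box; im=c["img"][y0:y1,x0:x1]; h=cv2.cvtColor(im,cv2.COLOR_BGR2HSV)
    m=f(h).astype(np.uint8)
    cs,_=cv2.findContours(m,cv2.RETR_EXTERNAL,cv2.CHAIN_APPROX_NONE); k=max(cs,key=cv2.contourArea)
    return (k+np.array([x0,y0])).reshape(-1,2)
blue=lambda h:(h[...,0]>95)&(h[...,0]<125)&(h[...,1]>150)&(h[...,2]>60)
wh=lambda h:(h[...,2]>150)
kb=blob(b,(395,155,430,195),blue);ka=blob(a,(395,180,430,215),blue)
for c,k in((b,kb),(a,ka)):
    p=(k.min(0)+k.max(0))/2;print("cap",p,k.min(0),k.max(0),plane(c,*p,120).round(1), plane(c,*p,113).round(1))
for nm,box,z in(("block",(360,135,450,215),80),("stand",(235,145,305,210),62)):
    k=blob(b,box,lambda h:(h[...,2]>140)); r=cv2.minAreaRect(k); print(nm,r)
    q=np.array([plane(b,*p,z)[:2] for p in cv2.boxPoints(r)]);print(q.round(1).tolist(),q.mean(0))
    print([np.linalg.norm(q[i]-q[i-1]).round(1) for i in range(4)],[np.degrees(np.arctan2(*(q[i]-q[i-1])[::-1])).round(1) for i in range(4)])
ims=[cv2.resize(b["img"][130:230,360:460],(400,400),interpolation=cv2.INTER_CUBIC),cv2.resize(b["img"][130:230,220:320],(400,400),interpolation=cv2.INTER_CUBIC)]
cv2.imwrite("pics/c1.png",np.hstack(ims))
```

```text
cap [411. 175.] [403 167] [419 183] [ 586.9 -115.6  120. ] [ 588.2 -117.3  113. ]
cap [411.5 196. ] [404 189] [419 203] [ 586.3 -118.6  120. ] [ 592.8 -116.4  113. ]
block ((408.63897705078125, 176.4487762451172), (52.80133056640625, 40.22958755493164), 24.775142669677734)
[[574.9, -51.5], [654.0, -87.9], [607.2, -188.5], [529.2, -151.3]] [ 591.32302106 -119.78226464]
[np.float64(109.8), np.float64(87.0), np.float64(111.0), np.float64(86.4)] [np.float64(65.4), np.float64(-24.7), np.float64(-114.9), np.float64(154.5)]
stand ((268.3077087402344, 176.96151733398438), (39.66106414794922, 39.27277374267578), 3.1798300743103027)
[[549.2, 222.3], [635.1, 220.3], [631.1, 134.3], [545.4, 137.2]] [590.21047025 178.52663219]
[np.float64(85.1), np.float64(85.9), np.float64(86.2), np.float64(85.8)] [np.float64(87.4), np.float64(-1.3), np.float64(-92.7), np.float64(178.0)]
```

View pics/c1.png

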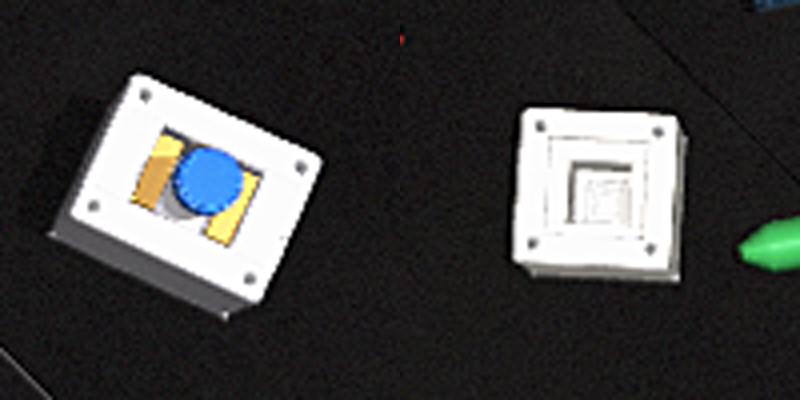

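```bash
R='x'; python3 -m handwheel '[[[-1,0.39,-0.6,0,-0.58],[-1,0.39,-0.6,0,-0.58],[-1,0.39,-0.6,0,-0.58],[-1,0.39,-0.6,0,-0.58],[-1,0.39,-0.6,0,-0.58],[-1,0.39,-0.6,0,-0.58],[-1,0.39,-0.6,0,-0.58],[-1,0.39,-0.6,0,-0.58],[-1,0.39,-0.6,0,-0.58],[-1,0.39,-0.6,0,-0.58]]]' 50
python3 -m handwheel '[[[-1,0.39,-0.6,0,-0.58],[-1,0.39,-0.6,0,-0.58],[-1,0.39,-0.6,0,-0.58],[-1,0.39,-0.6,0,-0.58],[-1,0.39,-0.6,0,-0.58],[-1,0.39,-0.6,0,-0.58],[-1,0.39,-0.6,0,-0.58],[-1,0.39,-0.6,0,-0.58],[-1,0.39,-0.6,0,-0.58],[-1,0.39,-0.6,0,-0.58]]]'
python3 -m handwheel '[[[-1,0,0,0,0],[-1,0,0,0,0]]]'
python3 - <<'E'
from h import *
s=ctrl.sense();w,x,y,z=s["ee_rot"];print(s["eef_pos"],2*np.degrees(np.arctan2(y,x)),s["joints"])
c=cap("wrist","w1.png");print((-c["R"].T@c["t"]).round(),proj(c,[589,-117,124]))
E
```

```text
time_s: 1.2
eef_pos: [396.5, 183.7, 231.3]
ee_rot: [-0.0, 0.567, 0.824, 0.0]
force: [1.2, 0.6, 0.6]
grip_width: 1.001
grip_force: 0.0
time_s: 2.2
eef_pos: [591.5, -116.3, 231.1]
ee_rot: [-0.0, 0.846, 0.534, -0.0]
force: [0.1, -0.0, 1.0]
grip_width: 1.002
grip_force: 0.0
time_s: 2.4
eef_pos: [590.8, -115.2, 230.7]
ee_rot: [-0.001, 0.845, 0.535, -0.0]
force: [0.0, 0.3, 0.2]
grip_width: 0.998
grip_force: 0.0
[ 590.82258804 -115.18984187  230.65804125] 64.68423538718132 [-3.87064655e-01  4.86265283e-01  1.24851008e+00  2.01164229e-04
  1.40805538e+00  5.47460736e-02]
[625. -42. 374.] [314.15737083 198.06485984]
```

View pics/w1.png

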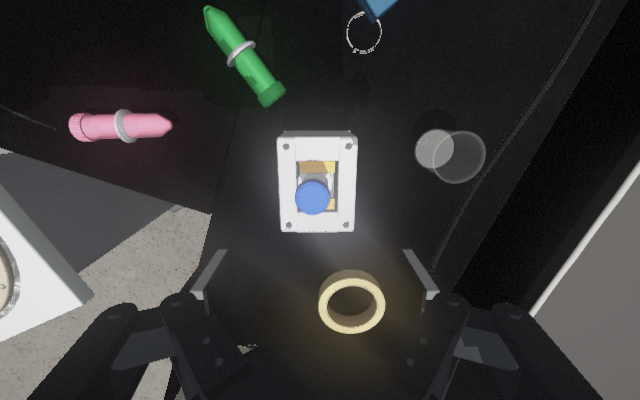

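Wrist view: block upright in the picture, blue cap at about (312,197), so the tool is aligned with the block. One blob fit for the cap, then block corners from close by.

Run:
```python
from h import *
c=cap("wrist")
im=c["img"];h=cv2.cvtColor(im,cv2.COLOR_BGR2HSV)
m=((h[...,0]>95)&(h[...,0]<125)&(h[...,1]>120)&(h[...,2]>60)).astype(np.uint8);m[:150]=0;m[240:]=0;m[:,:270]=0;m[:,360:]=0
k=max(cv2.findContours(m,0,1)[0],key=cv2.contourArea);(p,r)=cv2.minEnclosingCircle(k);print(p,r,cv2.boundingRect(k),plane(c,*p,122).round(1),plane(c,*p,119).round(1))
m=(h[...,2]>130).astype(np.uint8);m[:120]=0;m[240:]=0;m[:,:270]=0;m[:,365:]=0
k=max(cv2.findContours(m,0,1)[0],key=cv2.contourArea);r=cv2.minAreaRect(k)
q=np.array([plane(c,*p,80)[:2] for p in cv2.boxPoints(r)]);print(r,q.round(1).tolist(),q.mean(0),[np.degrees(np.arctan2(*(q[i]-q[i-1])[::-1])).round(1) for i in range(4)],[np.linalg.norm(q[i]-q[i-1]) for i in range(4)])
```

```text
(297.0, 201.0) 9.999999747378752e-05 (297, 201, 1, 1) [ 572.3 -112.7  122. ] [ 571.7 -113.5  119. ]
((317.0, 184.5), (95.0, 80.0), 90.0) [[576.1, -52.1], [651.8, -87.8], [610.0, -188.7], [525.3, -148.9]] [ 590.80654442 -119.38459994] [np.float64(62.3), np.float64(-25.2), np.float64(-112.5), np.float64(154.8)] [np.float64(109.29143733990944), np.float64(83.74042216043746), np.float64(109.26245441875794), np.float64(93.59534517756143)]
```

```bash
python3 -m handwheel '[[[-1,-0.03,-0.06,-0.4,0],[-1,0,0,-0.4,0],[-1,0,0,-0.4,0],[-1,0,0,-0.4,0],[-1,0,0,-0.4,0],[-1,0,0,-0.3,0],[-1,0,0,-0.2,0],[-1,0,0,-0.15,0],[-1,0,0,0,0]]]' 60
python3 -m handwheel '[[[1,0,0,0,0],[1,0,0,0,0],[1,0,0,0,0],[1,0,0,0,0],[1,0,0,0,0],[1,0,0,0,0],[1,0,0,0,0],[1,0,0,0,0]]]'
python3 - <<'E'
from h import *
c=cap("wrist")["img"];d=cap("scene")["img"]
cv2.imwrite("pics/g1.png",np.hstack([cv2.resize(c[100:350,180:460],(448,400)),cv2.resize(d[150:270,350:470],(350,400))[:, :350]]))
E
```

```text
time_s: 3.4
eef_pos: [589.2, -117.5, 98.4]
ee_rot: [-0.0, 0.845, 0.535, -0.0]
force: [-0.0, 0.4, 0.2]
grip_width: 1.002
grip_force: 0.0
time_s: 4.2
eef_pos: [589.7, -118.1, 99.1]
ee_rot: [0.0, 0.845, 0.535, 0.0]
force: [1.7, -0.8, 4.1]
grip_width: 0.37
grip_force: 59.3
```

View pics/g1.png

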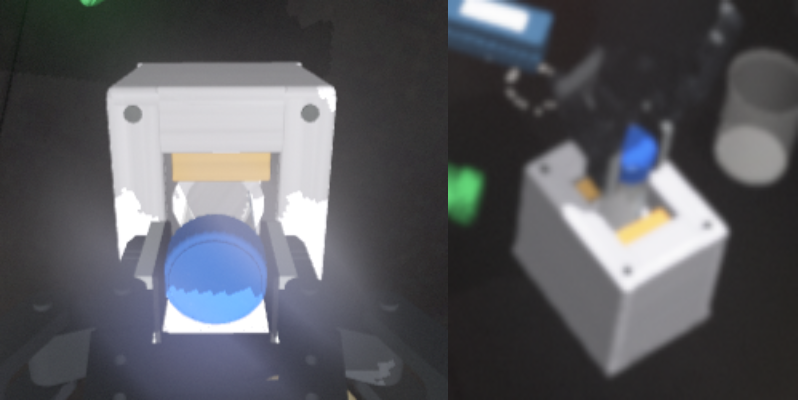

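The pads hold the cap squarely (left pad about (155,255), right (280,255) in the crop). Rock to +y.

```bash
python3 -m handwheel '[[[1,0.017,0.036,0,0],[1,0.017,0.036,0,0],[1,0.017,0.036,0,0],[1,0.017,0.036,0,0],[1,0.017,0.036,-0.002,0],[1,0,0,0,0]]]'
python3 -m handwheel '[[[1,0.017,0.036,-0.004,0],[1,0.008,0.018,-0.006,0],[1,0,0,0,0]]]'
python3 -m handwheel '[[[1,0.008,0.018,-0.006,0],[1,0,0,0,0]]]'
```

```text
time_s: 4.9
eef_pos: [593.4, -110.2, 99.0]
ee_rot: [0.001, 0.845, 0.535, -0.001]
force: [-2.9, -6.1, 5.0]
grip_width: 0.374
grip_force: 59.4
time_s: 5.2
eef_pos: [594.6, -107.7, 98.6]
ee_rot: [0.001, 0.845, 0.535, -0.001]
force: [-2.8, -6.2, 5.8]
grip_width: 0.369
grip_force: 59.4
time_s: 5.4
eef_pos: [595.1, -106.8, 98.4]
ee_rot: [0.001, 0.845, 0.535, -0.001]
force: [-4.2, -7.4, 7.6]
grip_width: 0.371
grip_force: 59.4
```

```bash
for i in 1 2 ; do python3 -m handwheel '[[[1,0.01,0.02,-0.003,0],[1,0,0,0,0]]]' | sed -n 2,4p; done; python3 -m handwheel '[[[1,0.01,0.02,-0.003,0],[1,0,0,0,0]]]'| sed -n 2,4p
```

```text
eef_pos: [595.6, -105.9, 98.3]
ee_rot: [0.001, 0.845, 0.535, -0.001]
force: [-3.0, -5.9, 6.6]
eef_pos: [596.2, -104.9, 98.1]
ee_rot: [0.001, 0.845, 0.535, -0.001]
force: [-3.2, -7.0, 7.8]
eef_pos: [596.7, -103.9, 98.1]
ee_rot: [0.001, 0.845, 0.535, -0.001]
force: [-2.3, -7.2, 7.2]
```

```bash
python3 -m handwheel '[[[1,0.01,0.02,-0.003,0],[1,0,0,0,0]]]' | sed -n 2,4p;  python3 -m handwheel '[[[1,0.01,0.02,-0.003,0],[1,0,0,0,0]]]'| sed -n 2,4p
python3 - <<'E'
from h import *
c=cap("wrist")["img"];d=cap("top")["img"]
cv2.imwrite("pics/g2.png",np.hstack([cv2.resize(c[100:350,180:460],(448,400)),cv2.resize(d[130:230,360:448],(352,400))]))
E
```

```text
eef_pos: [597.1, -103.1, 98.0]
ee_rot: [0.001, 0.845, 0.535, -0.001]
force: [-4.2, -8.6, 8.2]
eef_pos: [597.4, -102.4, 97.9]
ee_rot: [0.001, 0.845, 0.535, -0.002]
force: [-5.6, -9.9, 9.5]
```

View pics/g2.png

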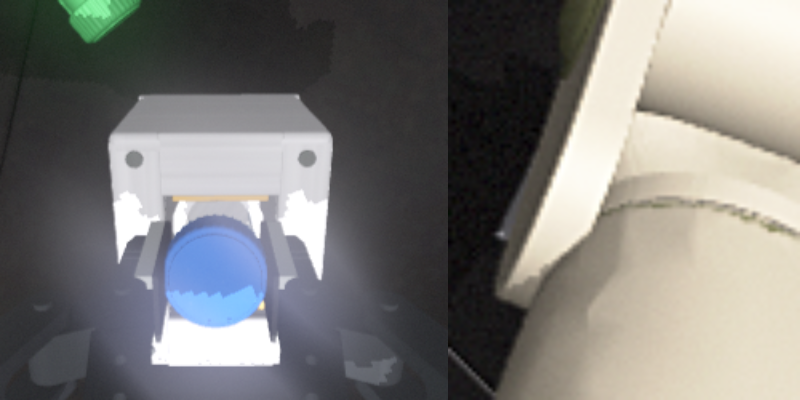

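The far (+y) shoe has gone from a broad to a thin strip at (220,198) in the crop, and the force is rising: stop reached. Now to -y.

```bash
python3 -m handwheel '[[[1,-0.03,-0.063,0.01,0],[1,-0.03,-0.063,0.006,0],[1,-0.03,-0.063,0.003,0],[1,-0.03,-0.063,0.003,0],[1,-0.03,-0.063,0,0],[1,0,0,0,0]]]'| sed -n 2,4p
python3 -m handwheel '[[[1,-0.017,-0.036,0,0],[1,-0.017,-0.036,0,0],[1,-0.017,-0.036,-0.003,0],[1,-0.017,-0.036,-0.006,0],[1,-0.017,-0.036,-0.006,0],[1,0,0,0,0]]]'| sed -n 2,4p
python3 -m handwheel '[[[1,-0.01,-0.02,-0.003,0],[1,-0.01,-0.02,-0.003,0],[1,0,0,0,0]]]'| sed -n 2,4p
```

```text
eef_pos: [590.8, -116.0, 98.9]
ee_rot: [0.0, 0.845, 0.535, 0.001]
force: [1.9, 1.8, 7.8]
eef_pos: [587.4, -123.9, 99.1]
ee_rot: [0.0, 0.845, 0.535, 0.002]
force: [3.1, 6.2, 12.6]
eef_pos: [586.6, -125.8, 99.0]
ee_rot: [0.0, 0.845, 0.535, 0.002]
force: [2.6, 5.9, 14.5]
```

```bash
python3 -m handwheel '[[[1,-0.01,-0.02,0.005,0],[1,-0.01,-0.02,0.003,0],[1,0,0,0,0]]]'| sed -n 2,4p
python3 -m handwheel '[[[1,-0.01,-0.02,0,0],[1,-0.01,-0.02,0,0],[1,0,0,0,0]]]'| sed -n 2,4p
python3 -m handwheel '[[[1,-0.01,-0.02,-0.003,0],[1,0,0,0,0]]]'| sed -n 2,4p
```

```text
eef_pos: [585.6, -127.9, 98.9]
ee_rot: [0.001, 0.845, 0.535, 0.002]
force: [5.6, 6.8, 10.6]
eef_pos: [584.6, -129.9, 98.9]
ee_rot: [0.0, 0.845, 0.535, 0.002]
force: [4.3, 5.5, 9.9]
eef_pos: [584.1, -130.9, 98.7]
ee_rot: [0.0, 0.845, 0.535, 0.002]
force: [4.3, 7.3, 9.8]
```

```bash
for i in 1; do python3 -m handwheel '[[[1,-0.01,-0.02,-0.003,0],[1,0,0,0,0]]]'| sed -n '2p;4p';python3 -m handwheel '[[[1,-0.01,-0.02,-0.003,0],[1,0,0,0,0]]]'| sed -n '2p;4p'; python3 -m handwheel '[[[1,-0.01,-0.02,-0.003,0],[1,0,0,0,0]]]'| sed -n '2p;4p'; done
```

```text
eef_pos: [583.6, -131.9, 98.5]
force: [4.7, 7.0, 9.9]
eef_pos: [583.1, -132.9, 98.4]
force: [5.2, 6.4, 9.9]
eef_pos: [582.5, -133.9, 98.1]
force: [4.6, 5.5, 8.7]
```

```bash
python3 -m handwheel '[[[1,-0.01,-0.02,-0.003,0],[1,0,0,0,0]]]'| sed -n '2p;4p';python3 -m handwheel '[[[1,-0.01,-0.02,-0.003,0],[1,0,0,0,0]]]'| sed -n '2p;4p'
python3 - <<'E'
from h import *
c=cap("wrist")["img"];d=cap("scene")["img"]
cv2.imwrite("pics/g3.png",np.hstack([cv2.resize(c[100:350,180:460],(448,400)),cv2.resize(d[150:270,350:470],(350,400))]))
E
```

```text
eef_pos: [582.0, -134.9, 97.9]
force: [5.5, 5.8, 7.8]
eef_pos: [581.5, -135.7, 97.7]
force: [5.9, 5.8, 7.5]
```

View pics/g3.png

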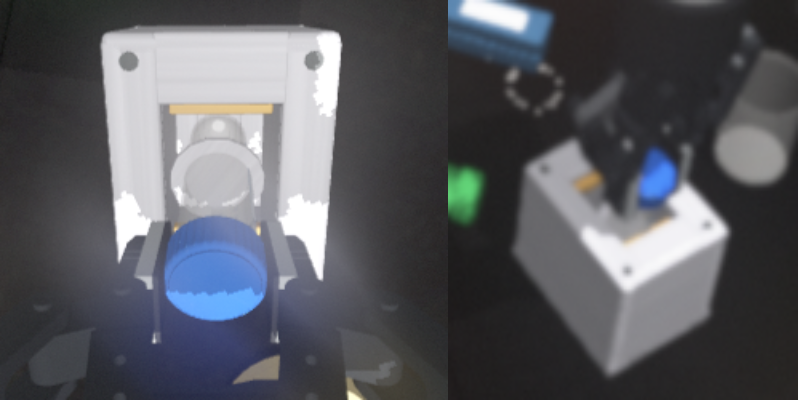

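The far shoe is still back (thin strip at (220,108)); the near one is nearly hidden under the cap. Force isn't rising yet, so push on.

```bash
python3 -m handwheel '[[[1,-0.01,-0.02,-0.003,0],[1,0,0,0,0]]]'| sed -n '2p;4p';python3 -m handwheel '[[[1,-0.01,-0.02,-0.003,0],[1,0,0,0,0]]]'| sed -n '2p;4p'; python3 -c "
from h import *
s=ctrl.sense();print(s['wrist_torque'],s['ee_rot'],s['grip_width'])"
```

```text
eef_pos: [581.0, -136.5, 97.5]
force: [5.5, 7.9, 7.5]
eef_pos: [580.7, -137.1, 97.5]
force: [7.1, 9.6, 9.7]
[ 1.70745304 -1.24156772  0.05950689] [-4.34289028e-05  8.44794072e-01  5.35084515e-01  2.74510573e-03] 0.3734809862883308
```

Stop reached at -y as well. Midpoint of the two stops is (589,-119.7), which agrees with the block centre; return there.

```bash
python3 -m handwheel '[[[1,0.027,0.059,0.009,0],[1,0.027,0.059,0.006,0],[1,0.027,0.059,0.006,0],[1,0.027,0.059,0.003,0],[1,0.027,0.059,0,0],[1,0.027,0.059,0,0],[1,0,0,0,0],[1,0,0,0,0]]]'
python3 - <<'E'
from h import *
c=cap("wrist")["img"];d=cap("scene")["img"]
cv2.imwrite("pics/g4.png",np.hstack([cv2.resize(c[100:350,180:460],(448,400)),cv2.resize(d[150:270,350:470],(350,400))]))
E
```

```text
time_s: 11.1
eef_pos: [587.5, -122.3, 99.0]
ee_rot: [0.001, 0.845, 0.535, -0.0]
force: [-2.6, -3.3, 13.3]
grip_width: 0.367
grip_force: 60.3
```

View pics/g4.png

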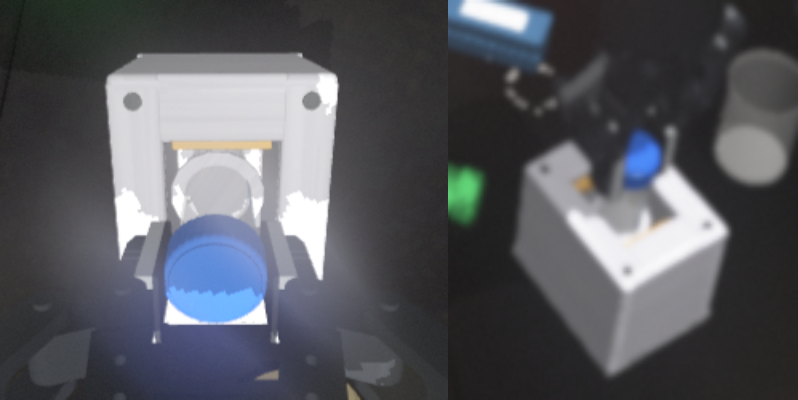

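Both shoes look back (thin strips at (220,145) and (645,232)). The tube is still ~3 mm short of centre.

```bash
python3 -m handwheel '[[[1,0.013,0.027,0.006,0],[1,0.013,0.027,0.006,0],[1,0,0,0,0],[1,0,0,0,0]]]'
python3 -m handwheel '[[[1,0,0,0.04,0],[1,0,0,0.06,0],[1,0,0,0.06,0],[1,0,0,0,0]]]'
```

```text
time_s: 11.6
eef_pos: [588.7, -119.6, 99.3]
ee_rot: [0.001, 0.845, 0.535, -0.0]
force: [-1.8, -2.8, 11.3]
grip_width: 0.37
grip_force: 60.2
time_s: 12.0
eef_pos: [588.4, -118.6, 106.2]
ee_rot: [-0.0, 0.845, 0.535, -0.0]
force: [-0.0, -0.8, 1.0]
grip_width: 0.367
grip_force: 59.7
```

```bash
python3 -m handwheel '[[[1,0,0,0.08,0],[1,0,0,0.08,0],[1,0,0,0,0]]]' | sed -n '2p;4p'
python3 -m handwheel '[[[1,0,0,0.1,0],[1,0,0,0.1,0],[1,0,0,0.1,0],[1,0,0,0,0]]]'
python3 - <<'E'
from h import *
c=cap("wrist")["img"];d=cap("scene")["img"]
cv2.imwrite("pics/g5.png",np.hstack([cv2.resize(c[100:350,180:460],(448,400)),cv2.resize(d[150:270,350:470],(350,400))]))
E
```

```text
eef_pos: [588.6, -118.5, 114.9]
force: [0.4, 1.6, -0.1]
time_s: 12.7
eef_pos: [588.8, -118.8, 130.2]
ee_rot: [0.001, 0.845, 0.535, 0.0]
force: [0.7, -1.1, -0.1]
grip_width: 0.372
grip_force: 59.8
```

View pics/g5.png

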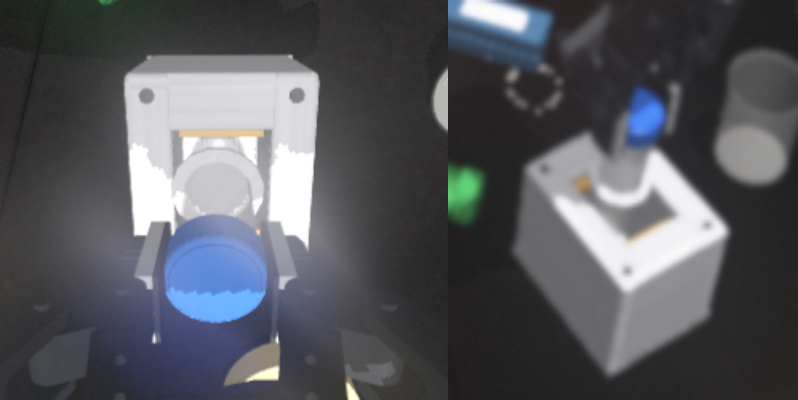

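The ring (at (220,185)) is clear above the shoes. Lift clear and carry to the stand.

```bash
python3 -m handwheel '[[[1,0,0,0.3,0],[1,0,0,0.4,0],[1,0,0,0.4,0],[1,0,0,0.4,0],[1,0,0,0.3,0]]]' | sed -n '2p;4p'
python3 -m handwheel '[[[1,0,0.3,0,0],[1,0.0,0.6,0,0],[1,0,0.6,0,0],[1,0,0.6,0,0],[1,0,0.6,0,0],[1,0,0.6,0,0],[1,0,0.6,0,0],[1,0,0.6,0,0],[1,0,0.6,0,0],[1,0.03,0.5,0,0]]]' | sed -n '2p;4p'
python3 -m handwheel '[[[1,0,0.34,0,0],[1,0,0,0,0],[1,0,0,0,0]]]'
python3 - <<'E'
from h import *
cw=cap("wrist","w2.png");cs=cap("scene","s2.png")
e=ctrl.sense()["eef_pos"]
for n,X in(("stand top",[590,178,62]),("tip",e-[0,0,93]),("cap",e+[0,0,18])): print(n,proj(cw,X).round(),proj(cs,X).round())
np.savez("v.npz",**{a+k:c[k] for a,c in(("w",cw),("s",cs)) for k in("K","R","t")})
a=cw["img"];b=cs["img"]
cv2.imwrite("pics/p1.png",np.hstack([cv2.resize(a[50:330,200:440],(400,467)),cv2.resize(b[60:200,220:340],(400,467))]))
E
```

```text
eef_pos: [588.6, -118.8, 220.3]
force: [-0.0, -0.7, -1.3]
eef_pos: [588.9, 163.9, 217.8]
force: [0.6, -0.3, -1.5]
time_s: 14.6
eef_pos: [589.7, 178.2, 218.6]
ee_rot: [-0.0, 0.845, 0.535, -0.0]
force: [0.0, -0.4, -1.7]
grip_width: 0.371
grip_force: 59.8
stand top [315. 182.] [286. 158.]
tip [316. 201.] [285. 135.]
cap [316. 270.] [283.  90.]
```

View pics/p1.png

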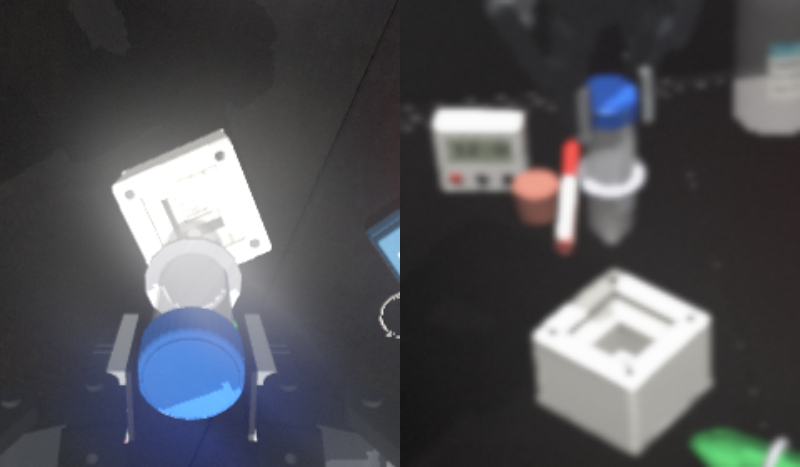

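The tube hangs upright, tip at about (612,243) in the right crop, above the stand centre at (621,325); both views agree with the predicted pixels to 1–2 px. Lower it.

```bash
python3 -m handwheel '[[[1,0,0,-0.3,0],[1,0,0,-0.3,0],[1,0,0,-0.3,0],[1,0,0,-0.3,0],[1,0,0,-0.2,0],[1,0,0,-0.1,0],[1,0,0,0,0]]]'  | sed -n '2p;4p'
python3 -m handwheel '[[[1,0,0,-0.15,0],[1,0,0,-0.15,0],[1,0,0,-0.15,0],[1,0,0,0,0]]]' | sed -n '2p;4p'
python3 -m handwheel '[[[1,0,0,-0.1,0],[1,0,0,-0.1,0],[1,0,0,-0.1,0],[1,0,0,0,0]]]' | sed -n '2p;4p'
```

```text
eef_pos: [590.0, 177.9, 143.9]
force: [-0.6, 0.5, -0.4]
eef_pos: [589.5, 177.9, 120.3]
force: [-0.3, -2.4, -1.7]
eef_pos: [589.7, 178.2, 105.8]
force: [0.4, -1.8, -1.7]
```

```bash
python3 -m handwheel '[[[1,0,0,-0.05,0],[1,0,0,-0.05,0],[1,0,0,0,0]]]' | sed -n '2p;4p'
python3 -m handwheel '[[[1,0,0,-0.02,0],[1,0,0,0,0]]]' | sed -n '2p;4p'
python3 -m handwheel '[[[1,0,0,-0.02,0],[1,0,0,0,0]]]' | sed -n '2p;4p'
```

```text
eef_pos: [589.9, 178.2, 101.4]
force: [0.6, -1.9, -1.3]
eef_pos: [590.1, 178.3, 101.0]
force: [-1.2, -1.3, 2.3]
eef_pos: [590.2, 178.4, 100.5]
force: [-2.1, -2.3, 6.3]
```

```bash
python3 -m handwheel '[[[0.1,0,0,0,0],[0,0,0,0,0],[-0.3,0,0,0,0],[-1,0,0,0,0],[-1,0,0,0,0],[-1,0,0,0,0],[-1,0,0,0,0],[-1,0,0,0,0]]]'
python3 -m handwheel '[[[-1,0,0,0.2,0],[-1,0,0,0.3,0],[-1,0,0,0.4,0],[-1,0,0,0.4,0],[-1,0,0,0.4,0],[-1,0,0,0.4,0],[-1,0,0,0.4,0],[-1,0,0,0,0],[-1,0,0,0,0]]]'
python3 - <<'E'
from h import *
cw=cap("wrist");cs=cap("scene");ct=cap("top")
for X in([590,178,117],[590,178,62]): print([proj(c,X).round(1).tolist() for c in(cw,cs)])
a=cw["img"];b=cs["img"]
h=cv2.cvtColor(b,cv2.COLOR_BGR2HSV);m=((h[...,0]>95)&(h[...,0]<125)&(h[...,1]>150)&(h[...,2]>60)).astype(np.uint8);m[:,:260]=0;m[:,320:]=0;m[:90]=0;m[200:]=0
k=max(cv2.findContours(m,0,1)[0],key=cv2.contourArea);print(cv2.boundingRect(k))
cv2.imwrite("pics/p2.png",np.hstack([cv2.resize(a[50:330,200:440],(400,467)),cv2.resize(b[80:220,220:340],(400,467))]))
E
```

```text
time_s: 17.7
eef_pos: [590.0, 178.3, 99.7]
ee_rot: [0.0, 0.845, 0.535, -0.0]
force: [-1.0, 0.1, 0.2]
grip_width: 1.0
grip_force: 0.0
time_s: 18.6
eef_pos: [589.9, 178.3, 224.7]
ee_rot: [0.0, 0.845, 0.535, 0.0]
force: [0.3, 0.5, -0.2]
grip_width: 1.0
grip_force: 0.0
[[315.1, 195.5], [285.1, 138.4]]
[[315.0, 180.8], [286.3, 157.9]]
(279, 135, 17, 15)
```

View pics/p2.png

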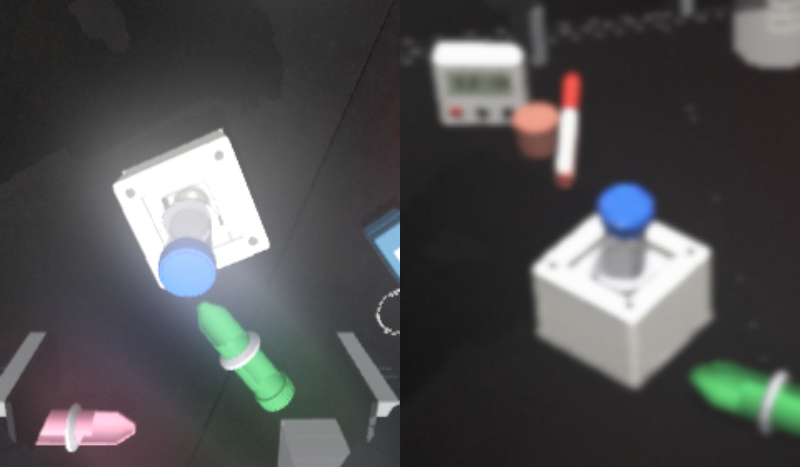

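It stands in the stand with some lean: cap at (626,210) in the right crop and (188,272) in the left. Triangulate the cap to check its depth.

Run:
```python
from h import *
P=[];uv=[]
for n,box in(("wrist",(270,170,350,250)),("scene",(260,110,320,200)),("top",(235,145,305,210))):
    c=cap(n);x0,y0,x1,y1=box;h=cv2.cvtColor(c["img"][y0:y1,x0:x1],cv2.COLOR_BGR2HSV)
    m=((h[...,0]>95)&(h[...,0]<125)&(h[...,1]>110)&(h[...,2]>60)).astype(np.uint8)
    k=max(cv2.findContours(m,0,1)[0],key=cv2.contourArea);x,y,w,hh=cv2.boundingRect(k)
    print(n,x+x0,y+y0,w,hh); P.append(c["K"]@np.c_[c["R"],c["t"]]);uv.append([x+x0+w/2-.5,y+y0+hh/2-.5])
for i,j in((0,1),(0,2),(1,2)):
    X=cv2.triangulatePoints(P[i],P[j],np.array(uv[i]),np.array(uv[j]))[:,0];print(i,j,(X[:3]/X[3]).round(1))
```

```text
wrist 301 223 1 1
scene 278 134 19 17Traceback (most recent call last):
  File "<stdin>", line 6, in <module>
ValueError: max() iterable argument is empty
```

Run:
```python
from h import *
P=[]
for n in("wrist","scene"):
    c=cap(n);P.append(c["K"]@np.c_[c["R"],c["t"]])
X=cv2.triangulatePoints(P[0],P[1],np.array([312.5,213.]),np.array([287,142.]))[:,0];print((X[:3]/X[3]).round(1))
```

```text
[579.9 165.  120.5]
```

Cap centre at about (580,165,119): it leans ~8° and appears to be down. I'll verify by a light touch on the cap top with shut fingers (expected contact near z 124).

```bash
python3 -m handwheel '[[[1,-0.1,-0.13,0,0],[1,-0.1,-0.13,0,0],[1,0,0,0,0],[1,0,0,0,0],[1,0,0,0,0],[1,0,0,0,0],[1,0,0,-0.3,0],[1,0,0,-0.4,0],[1,0,0,-0.4,0],[1,0,0,-0.4,0]]]' 20
python3 -m handwheel '[[[1,0,0,-0.2,0],[1,0,0,-0.1,0],[1,0,0,0,0],[1,0,0,0,0]]]'| sed -n '2p;4p'
python3 -m handwheel '[[[1,0,0,-0.04,0],[1,0,0,0,0]]]'| sed -n '2p;4p'
```

```text
time_s: 20.0
eef_pos: [580.0, 165.4, 148.9]
ee_rot: [0.0, 0.845, 0.535, 0.0]
force: [0.2, -0.4, 0.1]
grip_width: -0.001
grip_force: 0.0
eef_pos: [580.5, 165.3, 135.6]
force: [0.3, -0.7, 0.4]
eef_pos: [580.1, 165.3, 133.0]
force: [-0.6, -0.1, 0.6]
```

```bash
python3 -m handwheel '[[[1,0,0,-0.06,0],[1,0,0,-0.04,0],[1,0,0,0,0]]]'| sed -n '2p;4p'
python3 -m handwheel '[[[1,0,0,-0.02,0],[1,0,0,0,0]]]'| sed -n '2p;4p'
python3 -m handwheel '[[[1,0,0,-0.02,0],[1,0,0,0,0]]]'| sed -n '2p;4p'
python3 -m handwheel '[[[1,0,0,-0.02,0],[1,0,0,0,0]]]'| sed -n '2p;4p'
```

```text
eef_pos: [579.8, 165.3, 127.3]
force: [1.0, -0.4, -1.0]
eef_pos: [580.0, 165.3, 126.6]
force: [0.2, 1.2, -0.6]
eef_pos: [580.0, 165.3, 125.6]
force: [-0.5, 0.3, -0.0]
eef_pos: [580.0, 165.3, 124.6]
force: [-0.5, -0.8, -0.1]
```

```bash
python3 -m handwheel '[[[1,0,0,-0.02,0],[1,0,0,0,0]]]'| sed -n '2p;4p'
python3 -m handwheel '[[[1,0,0,-0.016,0],[1,0,0,0,0]]]'| sed -n '2p;4p'
```

```text
eef_pos: [580.0, 165.3, 123.7]
force: [0.1, 0.0, 1.1]
eef_pos: [580.2, 165.3, 123.2]
force: [-0.1, -0.0, 2.8]
```

Contact came at z ≈ 123.8, so the tube is fully down. Back off, check the cap has not moved, and hand in.

```bash
python3 -m handwheel '[[[1,0,0,0.1,0],[1,0,0,0.3,0],[1,0,0,0.5,0],[1,0,0,0.5,0],[1,0,0,0.5,0],[1,0,0,0,0],[1,0,0,0,0],[1,0,0,0,0]]]'| sed -n '1,2p;4p'
python3 - <<'E'
from h import *
c=cap("scene");h=cv2.cvtColor(c["img"][110:200,260:320],cv2.COLOR_BGR2HSV)
m=((h[...,0]>95)&(h[...,0]<125)&(h[...,1]>110)&(h[...,2]>60)).astype(np.uint8)
x,y,w,hh=cv2.boundingRect(max(cv2.findContours(m,0,1)[0],key=cv2.contourArea));print(x+260,y+110,w,hh)
if abs(x+260-278)<=3 and abs(y+110-134)<=3: print(ctrl.finish_job())
E
```

```text
time_s: 22.7
eef_pos: [579.6, 165.2, 216.7]
force: [0.6, 0.1, -0.6]
278 134 19 17
the job is handed in; nothing more can be done
None
```

The jammed tube was rocked to its stop both ways, brought upright, lifted out, and released fully down in the white stand with a lean of about 8°; the job was handed in at about 23 s, and I viewed 11 pictures, one over the limit of 10.

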